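# Heft two specimen tins and stack the heavier at the bottom

## Task

Two identical squat specimen tins stand on the microscopy bench, and one holds more metal than the other. Before packing anything, lift each tin in turn clear of the bench to feel which is heavier; then set the heavier one upright on the floor of the grey open tray, and after it gently set the lighter one squarely on top of it. Let go and leave the stack standing.

Things in the scene. Friction and masses are not known exactly. Their poses are not given: they have to be found in the camera images.
- tin_a: One of two look-alike squat closed tins: bare aluminium, flat black lid, 60 mm diameter, 50 mm tall, a slug hidden inside (may shift 3 mm). Origin: centre of its underside, z up its axis. Both start upright on the bench. One tin weighs 0.18 to 0.30 kg, the other 0.50 to 0.72 kg; which is which changes from run to run and cannot be seen.
- tin_b: The other of the two identical-looking squat round tins: 60 mm diameter, 50 mm tall, origin at the centre of its underside, z up its axis. It may be the heavier or the lighter one. The taller, narrower canister (44 mm by 74 mm) of the same materials is not part of the job.
- tray: Low square open-topped grey plastic tray, fixed to the bench: 182 mm by 182 mm outside, 170 mm by 170 mm inside, 45 mm tall, walls and floor 6 mm thick. Origin at the centre of its underside on the bench; its x and y axes run along its sides, z up. The tray floor is 6 mm above the bench, so a tin standing in it reaches 56 mm and a stack of two 106 mm above the bench.
Mind the look-alikes: they are no part of the job. Leave any orange or yellow look-alike of the tin_b alone.

How it is judged:
By the outcome, as a careful person would: the job done as asked, in the order asked, and still so for the second after the job is handed in, with the robot touching nothing.
It also fails if it takes over 72 s, if anything falls off the work surface, if the arm or the gripper's body presses on something with over 40 N, if the wrist force passes 120 N, or if a joint passes its speed limit or range.

## Robot

A 6-joint arm with a two-finger parallel gripper is mounted at the origin on the work surface. World frame = base frame: x ahead of the robot, y to its left, z up, the work surface at z = 0. Lengths are in m, angles in rad, forces in N, time in s.
With the tool pointing down it reaches from about 0.35 to 0.875 m from the base axis. Payload 4.2 kg.
Tool frame: the origin (TCP) lies between the finger pads; the fingertips stand 8 mm ahead of it and the grasp point (between the pads) lies 11 mm behind it; z points along the fingers, y is the direction in which the jaws open and shut (so a half turn about z gives the same grasp; the last joint's range is limited). The gripper opens to 87 mm and grips with 3 to 60 N. Pads are 19 mm wide; open, the fingers measure 117 mm over their backs; the gripper's body (75 mm by 190 mm) begins 51 mm behind the grasp point.
Start: joints at [1.481, 0.385, 0.008, 0, -1.194, -0.259], TCP at [0.214, 0.587, 0.231] pointing down, gripper open.
Joint ranges: [-3.14, 3.14], [-1.21, 2.06], [-1.07, 1.41], [-3.16, 2.05], [-2.99, -0.16], [-3.1, 3.1]. Speed limits (rad/s): [2.79, 2.79, 3.14, 3.14, 3.14, 3.14].

## Interface

Orientations are given as a rotation vector (axis times angle).
In Python, from cell import arm gives the robot as it stands.
- The arm moves only by the tool drive_tool, never from a script. Its argument "series" is a list of rows, each a list of 6 numbers: the shift along the tool's x, y, z in mm, then the turn, a rotation vector about the tool's x, y, z in rad. A call has 1 to 12 rows; each row shifts and turns the commanded pose from where the row before left it, along the tool's axes as they then stand; what a row does not reach is not made up. A row lasts 1/12 s, in which the tool goes at most 41.7 mm and 7.16 degrees, less where a joint would pass 70% of its speed; a pose out of reach is approached as far as the arm can. A call is refused whole if a number of a shift passes 41.7 or a number of a turn 0.125, either way. A call with a gripper value outside its range is refused whole. "jaw" is the opening, from 0 (shut) to 1 (fully open), set as the call begins (left out, the last holds). The fingers move at their own pace and stop on an object; the grip force is fixed at half the most. Time passes only in rows, so rows that do not move let the fingers close. It gives the time, the measured TCP pose, the force and the opening at its end, in the units of the state.
- arm.get_state(): the state, without advancing time (a new reading comes with each control period).
- arm.capture(name): name is "scene" or "top" or "wrist"; returns (picture, depth): 420x560x3 uint8, red, green, blue; 420x560 float32, m along the optical axis (not along the pixel's ray), 0 where there is no reading.
- arm.camera_model(name): a dict with "intrinsics" (3x3 intrinsics, pixels), "camera_from_world" (4x4, takes a point from world to camera coordinates). Camera axes: x right, y down, z forward; pixel columns grow to the right and rows downward; lengths in m; the calibration is good to about 2 mm. The wrist camera is an equidistant fisheye: a pixel r from the principal point sees the ray r / f radians off the axis. A picture is of the moment at which its call begins: read the wrist's pose just before it. camera_model takes no time and is no camera call; for the wrist camera it gives the pose at the moment of the call.
- arm.sign_off(): hands the job in, once; it reports no verdict.
Trained networks look in the newest picture that a camera, given by its name, has taken for a name from the list of things; names that differ only in an ending like _2 or _b are one class to them, and where a whole thing is asked for, a point or a joint stands for the part that bears it (a point fixed in the world has none). Each returns a list of dicts, best first, with "score" (0 to 1); they miss things now and then, are a little off and sometimes report something else, mostly with a low value. They report only what shows in the picture. A call takes as long as a camera call. They do not tell look-alikes from the thing itself.
- arm.masks_of(camera, query): "mask" (420x560 bool, what is visible of it) and "location" ([column, row] as shares, 0 to 1, of the picture: columns of its width, rows of its height, amid what is visible of it).
- arm.landmark_of(camera, query): "location" ([column, row] as shares, 0 to 1, of the picture: columns of its width, rows of its height: a listed point, or the origin of a listed thing).
The state is a dict: "clock": time; "joints": joint angles; "qvel": joint speeds; "tau": joint torques, N m; "tool_pos": TCP position; "tool_rot": TCP orientation; "ft_force": force on the tool from outside, world axes, zero at the start; "wrist_torque": the same for the moment, N m; "gripper_width": opening from 0.0 (shut) to 1.0 (fully open).
Only numpy, scipy, OpenCV 4.12 (cv2) and the standard library are available. Lean on these libraries where they do the work, as an engineer would, in place of code of your own. Each camera call takes 0.05 s, during which the arm holds its last target. There are 200 camera calls.

## Working session

There is one attempt and no reset: what is moved stays moved. The work goes in short steps, Python scripts to look and compute and a tool call to move; the robot and the scene stay as the last step left them, time stands still between calls to the robot, and variables do not carry over. Pictures are saved under pics/ and viewed, about 8 in all and at most 12, crops included, and the job is handed in when it is done.

Besides the shell and the picture viewer there is one more tool, called by a JSON object that holds its "name" and its "arguments". drive_tool: Moves the arm, as the interface text tells. Its arguments: {"type":"object","properties":{"series":{"type":"array"},"jaw":{"type":"number"}},"required":["series"]}

```bash
ls; mkdir -p pics; cat > h.py <<'E'
import numpy as np, cv2
from cell import arm
def w_pts(cam, depth, mask=None):
    m=arm.camera_model(cam); K=np.array(m["intrinsics"]); T=np.linalg.inv(np.array(m["camera_from_world"]))
    v,u=np.nonzero((depth>0) if mask is None else (mask&(depth>0))); z=depth[v,u]
    P=np.c_[(u-K[0,2])/K[0,0]*z,(v-K[1,2])/K[1,1]*z,z]
    return P@T[:3,:3].T+T[:3,3],v,u
def save(n,p): cv2.imwrite(f"pics/{n}.png",cv2.cvtColor(p,cv2.COLOR_RGB2BGR))
E
python3 - <<'E'
from h import *
np.set_printoptions(precision=4,suppress=True)
p,d=arm.capture("top"); s,ds=arm.capture("scene")
save("a",p); save("b",s)
for q in ("tin_a","tray"):
    for r in arm.masks_of("top",q):
        P,v,u=w_pts("top",d,r["mask"]); 
        zt=np.percentile(P[:,2],90); t=P[abs(P[:,2]-zt)<.006]
        print(q,round(r["score"],2),np.array(r["location"])*[560,420],"ztop",zt,"mid",(t[:,:2].max(0)+t[:,:2].min(0))/2,"mean",t.mean(0),"ext",np.ptp(t[:,:2],axis=0),cv2.minAreaRect(t[:,:2].astype(np.float32)*1000))
print(arm.get_state())
E
```

```text
pics
tin_a 0.9 [138.488 149.1  ] ztop 0.05268332850878714 mid [0.6469 0.3681] mean [0.6467 0.3676 0.0505] ext [0.0595 0.0605] ((646.4880981445312, 367.37017822265625), (59.35063934326172, 58.4586296081543), 44.349517822265625)
tin_a 0.78 [114.184 195.3  ] ztop 0.05225796513163563 mid [0.5521 0.4149] mean [0.5519 0.4146 0.0503] ext [0.0586 0.0609] ((552.1370239257812, 415.0127258300781), (60.74491882324219, 58.30543518066406), 88.1980972290039)
tin_a 0.77 [273.784 143.598] ztop 0.05263407883525506 mid [0.653  0.1022] mean [0.6531 0.1021 0.0505] ext [0.06   0.0583] ((653.06494140625, 102.31040954589844), (58.115882873535156, 60.0002326965332), 89.0689468383789)
tin_a 0.71 [176.288 256.2  ] ztop 0.052449955511695116 mid [0.4343 0.2861] mean [0.4344 0.2865 0.0504] ext [0.0601 0.0602] ((434.4869384765625, 286.5873718261719), (60.294368743896484, 59.36564636230469), 27.96062660217285)
tin_a 0.66 [207.816 151.284] ztop 0.052464133457435745 mid [0.6371 0.2291] mean [0.6368 0.2291 0.0505] ext [0.06   0.0598] ((637.093505859375, 228.78958129882812), (60.15163803100586, 59.003318786621094), 44.
[... 228 characters left out ...]
510437012)
tray 0.67 [453.88  198.408] ztop 0.04310314425929546 mid [ 0.5374 -0.2478] mean [ 0.5376 -0.2506  0.0439] ext [0.2241 0.2241] ((537.8021850585938, -248.8429412841797), (182.70863342285156, 183.2876434326172), 72.98443603515625)
{'clock': 0.2, 'joints': array([ 1.4806,  0.3853,  0.0072, -0.0003, -1.194 , -0.2586]), 'qvel': array([ 0.0005, -0.004 ,  0.0053,  0.0001,  0.0011,  0.0019]), 'tau': array([ -0.0005, -39.054 ,  18.7361,   4.2171,   0.0121,  -0.0002]), 'tool_pos': array([0.2135, 0.5871, 0.2299]), 'tool_rot': array([ 3.0926, -0.545 , -0.0002]), 'ft_force': array([0.2687, 0.2163, 0.4707]), 'wrist_torque': array([ 0.0166, -0.0138,  0.0162]), 'gripper_width': 0.9989422971407079}
```

View pics/a.png

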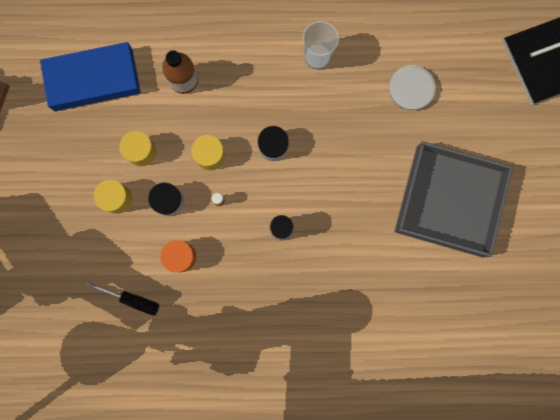

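View pics/b.png

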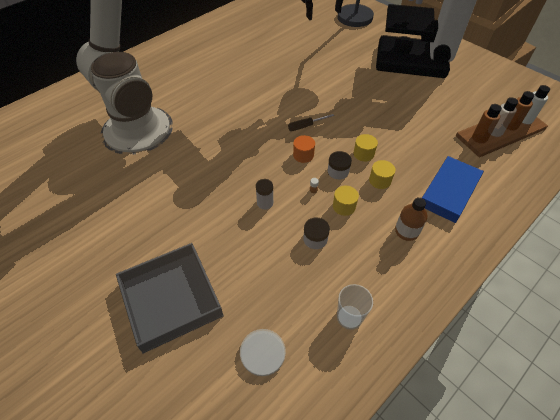

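The top view shows the two black-lidded 60 mm tins at pixels (165,199) and (273,143). The narrower canister is at (282,227), the yellow look-alikes at (137,148), (110,196) and (208,152), an orange one at (177,256), and the tray at (454,198). I'll cross-check these positions with the scene camera and plan the first move.

```bash
cat >> h.py <<'E'
from scipy.spatial.transform import Rotation as R
def delta(target):
    s=arm.get_state(); M=R.from_rotvec(s["tool_rot"]).as_matrix()
    return np.round(1000*M.T@(np.array(target)-s["tool_pos"]),1), "jawdir deg",np.round(np.degrees(np.arctan2(M[1,1],M[0,1])),1), "tilt z",np.round(M[:,2],4)
E
python3 - <<'E'
from h import *
np.set_printoptions(precision=4,suppress=True)
s,ds=arm.capture("scene"); P,v,u=w_pts("scene",ds)
for n,c,r in (("P",(.5455,.3105),.045),("Q",(.653,.102),.045),("tray",(.5378,-.2488),.14)):
    t=P[(np.hypot(*(P[:,:2]-c).T)<r)&(abs(P[:,2]-(.05 if n!="tray" else .045))<.004)]
    print(n,len(t),cv2.minAreaRect(t[:,:2].astype(np.float32)*1000),t.mean(0),(t.max(0)+t.min(0))/2)
print(delta([.5455,.3105,.16]))
E
```

```text
P 315 ((544.66796875, 310.8075256347656), (60.343711853027344, 60.368709564208984), 16.008440017700195) [0.5453 0.3103 0.0504] [0.5441 0.3111 0.05  ]
Q 441 ((653.6079711914062, 101.57083892822266), (59.424617767333984, 58.14689254760742), 44.00221633911133) [0.6535 0.1008 0.0503] [0.6523 0.1016 0.0501]
tray 929 ((536.1145629882812, -248.40621948242188), (181.98916625976562, 184.2788848876953), 73.03240203857422) [ 0.5422 -0.2551  0.0445] [ 0.5367 -0.2486  0.045 ]
(array([406.6, 146.4,  70.2]), 'jawdir deg', np.float64(-110.0), 'tilt z', array([-0.0003, -0.001 , -1.    ]))
```

{"name": "drive_tool", "arguments": {"series": [[34, 12, 0, 0, 0, 0], [34, 12, 0, 0, 0, 0], [34, 12, 0, 0, 0, 0], [34, 12, 0, 0, 0, 0], [34, 12, 0, 0, 0, 0], [34, 12, 0, 0, 0, 0], [34, 12, 0, 0, 0, 0], [34, 12, 0, 0, 0, 0], [34, 12, 0, 0, 0, 0], [34, 12, 0, 0, 0, 0.1], [34, 12, 0, 0, 0, 0.1], [0, 0, 0, 0, 0, 0]], "jaw": 1.0}}

```text
clock: 1.25
tool_pos: [0.5209, 0.3287, 0.2301]
tool_rot: [3.019, -0.865, 0.001]
ft_force: [-0.8, 0.9, 0.1]
gripper_width: 1.001
```

```bash
python3 - <<'E'
from h import *
print(delta([.545,.3106,.018]))
E
```

```text
(array([ 29.9,   2.3, 212.1]), 'jawdir deg', np.float64(-122.0), 'tilt z', array([-0.    , -0.0015, -1.    ]))
```

{"name": "drive_tool", "arguments": {"series": [[15, 1, 20, 0, 0, 0], [15, 1, 30, 0, 0, 0], [0, 0, 30, 0, 0, 0], [0, 0, 20, 0, 0, 0], [0, 0, 0, 0, 0, 0], [0, 0, 0, 0, 0, 0]]}}

```text
clock: 1.75
tool_pos: [0.5418, 0.3152, 0.1298]
tool_rot: [3.022, -0.85, -0.001]
ft_force: [0.6, -0.4, 1.3]
gripper_width: 0.999
```

```bash
python3 - <<'E'
from h import *
print(delta([.545,.3106,.018]))
p,d=arm.capture("wrist"); save("c",p)
E
```

```text
(array([  5.1,   1.9, 111.8]), 'jawdir deg', np.float64(-121.4), 'tilt z', array([-0.0015, -0.0021, -1.    ]))
```

View pics/c.png

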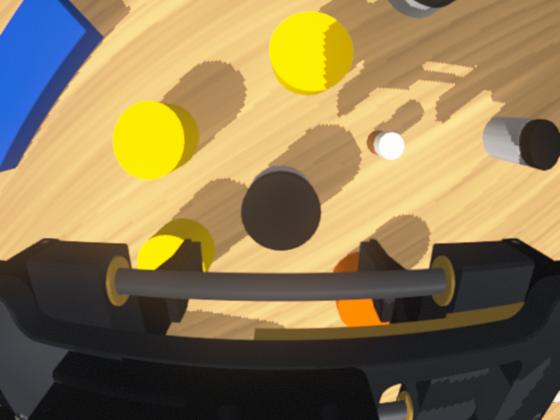

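The wrist view shows the black-lidded tin at (281,208), laterally centred between the fingers at about (190,270) and (375,270). The neighbours are clear of the finger paths, so I'll apply the small correction and descend.

{"name": "drive_tool", "arguments": {"series": [[5, 2, 10, 0, 0, 0], [0, 0, 20, 0, 0, 0], [0, 0, 20, 0, 0, 0], [0, 0, 20, 0, 0, 0], [0, 0, 15, 0, 0, 0], [0, 0, 12, 0, 0, 0], [0, 0, 8, 0, 0, 0], [0, 0, 6, 0, 0, 0], [0, 0, 0, 0, 0, 0], [0, 0, 0, 0, 0, 0], [0, 0, 0, 0, 0, 0]]}}

```text
clock: 2.72
tool_pos: [0.5459, 0.3117, 0.0206]
tool_rot: [-3.023, 0.85, -0.002]
ft_force: [-0.5, 1.2, 0.2]
gripper_width: 0.996
```

{"name": "drive_tool", "arguments": {"series": [[0, 0, 0, 0, 0, 0], [0, 0, 0, 0, 0, 0], [0, 0, 0, 0, 0, 0], [0, 0, 0, 0, 0, 0], [0, 0, 0, 0, 0, 0], [0, 0, 0, 0, 0, 0], [0, 0, 0, 0, 0, 0], [0, 0, 0, 0, 0, 0]], "jaw": 0.0}}

```text
clock: 3.38
tool_pos: [0.5456, 0.3116, 0.0198]
tool_rot: [-3.023, 0.851, -0.001]
ft_force: [0.6, 1.1, -0.7]
gripper_width: 0.677
```

```bash
python3 - <<'E'
from h import *
print(delta([.545,.3106,.018]), arm.get_state()["ft_force"])
E
```

```text
(array([-0. ,  1.2,  1.8]), 'jawdir deg', np.float64(-121.4), 'tilt z', array([ 9.e-04,  7.e-04, -1.e+00])) [ 0.55885654  1.11245544 -0.69048075]
```

{"name": "drive_tool", "arguments": {"series": [[0, 0, -5, 0, 0, 0], [0, 0, -10, 0, 0, 0], [0, 0, -15, 0, 0, 0], [0, 0, -15, 0, 0, 0], [0, 0, -10, 0, 0, 0], [0, 0, -5, 0, 0, 0], [0, 0, 0, 0, 0, 0], [0, 0, 0, 0, 0, 0], [0, 0, 0, 0, 0, 0], [0, 0, 0, 0, 0, 0], [0, 0, 0, 0, 0, 0], [0, 0, 0, 0, 0, 0]]}}

```text
clock: 4.38
tool_pos: [0.545, 0.311, 0.0789]
tool_rot: [3.023, -0.851, -0.001]
ft_force: [-0.6, 0.1, -5.9]
gripper_width: 0.679
```

```bash
cat > f.py <<'E'
from h import *
f=[];t=[]
for i in range(10):
    p,d=arm.capture("scene"); s=arm.get_state(); f.append(s["ft_force"]); t.append(s["tau"])
print("F",np.round(np.mean(f,0),2),"sd",np.round(np.std(f,0),2),"tau",np.round(np.mean(t,0),2),s["gripper_width"],s["tool_pos"])
E
python3 f.py
```

```text
F [ 0.2   0.17 -5.94] sd [0.41 0.42 0.54] tau [ -0.   -46.26  17.42   4.19   0.05  -0.  ] 0.6737802327489428 [0.5452818  0.31116962 0.07958586]
```

Tin P at (0.545, 0.311) reads about 5.9 N, or roughly 0.6 kg, so it is probably the heavier one. The task wants both lifted before packing, so I'll set it back and lift the other.

{"name": "drive_tool", "arguments": {"series": [[0, 0, 10, 0, 0, 0], [0, 0, 15, 0, 0, 0], [0, 0, 15, 0, 0, 0], [0, 0, 10, 0, 0, 0], [0, 0, 5, 0, 0, 0], [0, 0, 3, 0, 0, 0], [0, 0, 2, 0, 0, 0], [0, 0, 0, 0, 0, 0], [0, 0, 0, 0, 0, 0], [0, 0, 0, 0, 0, 0], [0, 0, 0, 0, 0, 0]]}}

```text
clock: 5.8
tool_pos: [0.5456, 0.3114, 0.02]
tool_rot: [-3.023, 0.851, -0.001]
ft_force: [0.4, -0.1, -6.2]
gripper_width: 0.675
```

{"name": "drive_tool", "arguments": {"series": [[0, 0, 0, 0, 0, 0], [0, 0, 0, 0, 0, 0], [0, 0, 0, 0, 0, 0], [0, 0, 0, 0, 0, 0], [0, 0, 0, 0, 0, 0], [0, 0, 0, 0, 0, 0]], "jaw": 1.0}}

```text
clock: 6.3
tool_pos: [0.5456, 0.3114, 0.02]
tool_rot: [-3.023, 0.851, -0.001]
ft_force: [-0.2, -0.8, 0.3]
gripper_width: 0.979
```

{"name": "drive_tool", "arguments": {"series": [[0, 0, -10, 0, 0, 0], [0, 0, -20, 0, 0, 0], [0, 0, -30, 0, 0, 0], [0, 0, -30, 0, 0, 0], [0, 0, -20, 0, 0, 0], [0, 0, 0, 0, 0, 0], [0, 0, 0, 0, 0, 0], [0, 0, 0, 0, 0, 0], [0, 0, 0, 0, 0, 0]]}}

```text
clock: 7.05
tool_pos: [0.5445, 0.3106, 0.1284]
tool_rot: [3.022, -0.851, -0.002]
ft_force: [0.3, 0.4, -0.4]
gripper_width: 0.998
```

```bash
python3 f.py; python3 - <<'E'
from h import *
print(delta([.653,.1018,.13]))
E
```

```text
F [0.   0.15 0.15] sd [0.43 0.33 0.43] tau [ -0.   -41.49  16.76   3.75   0.05  -0.  ] 1.0027713746266724 [0.54527305 0.31113779 0.12942983]
(array([201.1, 122.4,  -0.6]), 'jawdir deg', np.float64(-121.4), 'tilt z', array([-2.e-04, -2.e-04, -1.e+00]))
```

{"name": "drive_tool", "arguments": {"series": [[10, 6, 0, 0, 0, 0], [25, 15, 0, 0, 0, 0], [30, 18, 0, 0, 0, 0], [30, 18, 0, 0, 0, 0], [30, 18, 0, 0, 0, 0], [30, 18, 0, 0, 0, 0], [25, 16, 0, 0, 0, 0], [15, 9, 0, 0, 0, 0], [6, 4, 0, 0, 0, 0], [0, 0, 0, 0, 0, 0], [0, 0, 0, 0, 0, 0], [0, 0, 0, 0, 0, 0]]}}

```text
clock: 8.55
tool_pos: [0.6527, 0.1032, 0.1296]
tool_rot: [-3.024, 0.849, 0.0]
ft_force: [-0.1, -0.1, -0.9]
gripper_width: 0.997
```

```bash
python3 - <<'E'
from h import *
print(delta([.653,.1018,.020]))
p,d=arm.capture("wrist"); save("d",p)
E
```

```text
(array([  1. ,   1. , 109.6]), 'jawdir deg', np.float64(-121.4), 'tilt z', array([-1.e-04,  1.e-04, -1.e+00]))
```

View pics/d.png

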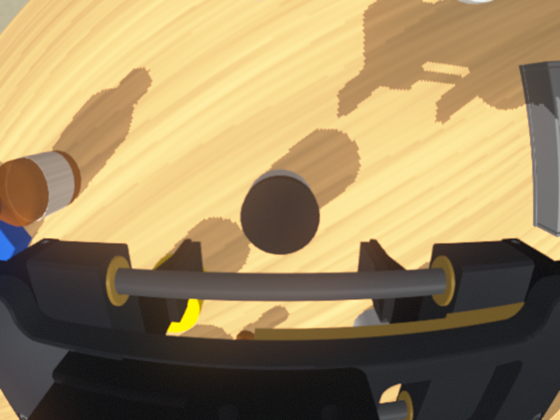

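The second tin is at (280,212), centred between the fingers, with nothing in the finger paths. I'll descend, grip and lift.

{"name": "drive_tool", "arguments": {"series": [[1, 1, 10, 0, 0, 0], [0, 0, 20, 0, 0, 0], [0, 0, 20, 0, 0, 0], [0, 0, 20, 0, 0, 0], [0, 0, 15, 0, 0, 0], [0, 0, 12, 0, 0, 0], [0, 0, 8, 0, 0, 0], [0, 0, 5, 0, 0, 0], [0, 0, 0, 0, 0, 0], [0, 0, 0, 0, 0, 0], [0, 0, 0, 0, 0, 0]]}}

```text
clock: 9.52
tool_pos: [0.6542, 0.1011, 0.0206]
tool_rot: [-3.023, 0.851, -0.003]
ft_force: [-0.6, 0.5, 0.2]
gripper_width: 0.997
```

{"name": "drive_tool", "arguments": {"series": [[0, 0, 0, 0, 0, 0], [0, 0, 0, 0, 0, 0], [0, 0, 0, 0, 0, 0], [0, 0, 0, 0, 0, 0], [0, 0, 0, 0, 0, 0], [0, 0, 0, 0, 0, 0], [0, 0, 0, 0, 0, 0], [0, 0, 0, 0, 0, 0]], "jaw": 0.0}}

```text
clock: 10.18
tool_pos: [0.6539, 0.1011, 0.0198]
tool_rot: [-3.024, 0.851, -0.001]
ft_force: [0.1, 0.8, 0.4]
gripper_width: 0.69
```

{"name": "drive_tool", "arguments": {"series": [[0, 0, -5, 0, 0, 0], [0, 0, -10, 0, 0, 0], [0, 0, -15, 0, 0, 0], [0, 0, -15, 0, 0, 0], [0, 0, -10, 0, 0, 0], [0, 0, -5, 0, 0, 0], [0, 0, 0, 0, 0, 0], [0, 0, 0, 0, 0, 0], [0, 0, 0, 0, 0, 0], [0, 0, 0, 0, 0, 0], [0, 0, 0, 0, 0, 0], [0, 0, 0, 0, 0, 0]]}}

```text
clock: 11.18
tool_pos: [0.6532, 0.1007, 0.0789]
tool_rot: [3.023, -0.851, -0.002]
ft_force: [0.4, 0.0, -2.9]
gripper_width: 0.689
```

```bash
python3 f.py
```

```text
F [ 0.07 -0.29 -2.59] sd [0.48 0.54 0.46] tau [ -0.   -47.15  16.96   3.91   0.07   0.  ] 0.6868205958561241 [0.65345074 0.10083633 0.07955379]
```

Tin Q reads about 2.6 N (0.27 kg) against 5.9 N for P, so P is the heavier. I'll set Q back and fetch P.

{"name": "drive_tool", "arguments": {"series": [[0, 0, 10, 0, 0, 0], [0, 0, 15, 0, 0, 0], [0, 0, 15, 0, 0, 0], [0, 0, 10, 0, 0, 0], [0, 0, 5, 0, 0, 0], [0, 0, 3, 0, 0, 0], [0, 0, 2, 0, 0, 0], [0, 0, 0, 0, 0, 0], [0, 0, 0, 0, 0, 0], [0, 0, 0, 0, 0, 0], [0, 0, 0, 0, 0, 0]]}}

```text
clock: 12.6
tool_pos: [0.6538, 0.101, 0.02]
tool_rot: [-3.023, 0.851, -0.001]
ft_force: [0.6, 0.7, -2.5]
gripper_width: 0.688
```

{"name": "drive_tool", "arguments": {"series": [[0, 0, 0, 0, 0, 0], [0, 0, 0, 0, 0, 0], [0, 0, 0, 0, 0, 0], [0, 0, 0, 0, 0, 0], [0, 0, 0, 0, 0, 0], [0, 0, 0, 0, 0, 0]], "jaw": 1.0}}

```text
clock: 13.1
tool_pos: [0.6537, 0.1009, 0.0198]
tool_rot: [-3.024, 0.851, -0.001]
ft_force: [0.3, -0.6, -0.8]
gripper_width: 0.979
```

{"name": "drive_tool", "arguments": {"series": [[0, 0, -10, 0, 0, 0], [0, 0, -20, 0, 0, 0], [0, 0, -30, 0, 0, 0], [0, 0, -30, 0, 0, 0], [0, 0, -20, 0, 0, 0], [0, 0, 0, 0, 0, 0], [0, 0, 0, 0, 0, 0], [0, 0, 0, 0, 0, 0], [0, 0, 0, 0, 0, 0]]}}

```text
clock: 13.85
tool_pos: [0.6526, 0.1006, 0.1283]
tool_rot: [3.023, -0.851, -0.004]
ft_force: [0.1, 0.8, 0.4]
gripper_width: 1.0
```

{"name": "drive_tool", "arguments": {"series": [[-10, -6, 0, 0, 0, 0], [-25, -15, 0, 0, 0, 0], [-30, -18, 0, 0, 0, 0], [-30, -18, 0, 0, 0, 0], [-30, -18, 0, 0, 0, 0], [-30, -18, 0, 0, 0, 0], [-25, -16, 0, 0, 0, 0], [-15, -9, 0, 0, 0, 0], [-7, -5, 0, 0, 0, 0], [0, 0, 0, 0, 0, 0], [0, 0, 0, 0, 0, 0], [0, 0, 0, 0, 0, 0]]}}

```text
clock: 14.85
tool_pos: [0.5455, 0.3102, 0.1292]
tool_rot: [3.023, -0.853, -0.001]
ft_force: [-0.2, -0.5, -0.6]
gripper_width: 0.996
```

```bash
python3 - <<'E'
from h import *
print(delta([.5456,.3114,.020]), arm.get_state()["clock"])
p,d=arm.capture("wrist"); save("e",p); 
print([(round(r["score"],2),np.round(np.array(r["location"])*[560,420])) for r in arm.masks_of("wrist","tin_a")])
E
```

```text
(array([ -0.5,  -1.2, 109.2]), 'jawdir deg', np.float64(-121.5), 'tilt z', array([-6.e-04, -7.e-04, -1.e+00])) 14.85
[(0.95, array([420.,   6.])), (0.94, array([351., 311.])), (0.9, array([278., 213.])), (0.82, array([172., 247.])), (0.65, array([154., 148.])), (0.6, array([311.,  57.]))]
```

{"name": "drive_tool", "arguments": {"series": [[0, -1, 10, 0, 0, 0], [0, 0, 20, 0, 0, 0], [0, 0, 20, 0, 0, 0], [0, 0, 20, 0, 0, 0], [0, 0, 15, 0, 0, 0], [0, 0, 12, 0, 0, 0], [0, 0, 8, 0, 0, 0], [0, 0, 5, 0, 0, 0], [0, 0, 0, 0, 0, 0], [0, 0, 0, 0, 0, 0], [0, 0, 0, 0, 0, 0]]}}

```text
clock: 15.87
tool_pos: [0.5464, 0.3125, 0.0205]
tool_rot: [-3.023, 0.851, -0.002]
ft_force: [0.5, 0.7, 0.6]
gripper_width: 0.999
```

{"name": "drive_tool", "arguments": {"series": [[0, 0, 0, 0, 0, 0], [0, 0, 0, 0, 0, 0], [0, 0, 0, 0, 0, 0], [0, 0, 0, 0, 0, 0], [0, 0, 0, 0, 0, 0], [0, 0, 0, 0, 0, 0], [0, 0, 0, 0, 0, 0], [0, 0, 0, 0, 0, 0]], "jaw": 0.0}}

```text
clock: 16.53
tool_pos: [0.5455, 0.3116, 0.0197]
tool_rot: [3.023, -0.851, -0.001]
ft_force: [-1.4, -1.5, 2.4]
gripper_width: 0.681
```

{"name": "drive_tool", "arguments": {"series": [[0, 0, -5, 0, 0, 0], [0, 0, -15, 0, 0, 0], [0, 0, -25, 0, 0, 0], [0, 0, -30, 0, 0, 0], [0, 0, -30, 0, 0, 0], [0, 0, -20, 0, 0, 0], [0, 0, -10, 0, 0, 0], [0, 0, 0, 0, 0, 0], [0, 0, 0, 0, 0, 0], [0, 0, 0, 0, 0, 0]]}}

```text
clock: 17.37
tool_pos: [0.5443, 0.311, 0.1516]
tool_rot: [3.02, -0.851, -0.006]
ft_force: [-0.2, 0.3, -6.1]
gripper_width: 0.679
```

```bash
python3 f.py; python3 - <<'E'
from h import *
print(delta([.537,-.2486,.15]))
E
```

```text
F [ 0.42 -0.3  -6.08] sd [0.42 0.42 0.46] tau [ 0.000e+00 -4.461e+01  1.948e+01  4.690e+00  4.000e-02 -0.000e+00] 0.6790884649195252 [0.54581447 0.31201328 0.15442571]
(array([285. , 482.9,   4.5]), 'jawdir deg', np.float64(-121.4), 'tilt z', array([-1.e-04, -1.e-04, -1.e+00]))
```

{"name": "drive_tool", "arguments": {"series": [[4, 7, 0, 0, 0, 0], [8, 14, 0, 0, 0, 0], [12, 20, 0, 0, 0, 0], [15, 26, 0, 0, 0, 0], [16, 27, 0, 0, 0, 0], [16, 27, 0, 0, 0, 0], [16, 27, 0, 0, 0, 0], [16, 27, 0, 0, 0, 0], [16, 27, 0, 0, 0, 0], [16, 27, 0, 0, 0, 0], [16, 27, 0, 0, 0, 0], [16, 27, 0, 0, 0, 0]]}}

```text
clock: 18.87
tool_pos: [0.5395, -0.0192, 0.1551]
tool_rot: [-3.024, 0.852, -0.0]
ft_force: [0.4, -1.5, -6.2]
gripper_width: 0.681
```

{"name": "drive_tool", "arguments": {"series": [[16, 27, 0, 0, 0, 0], [16, 27, 0, 0, 0, 0], [16, 27, 0, 0, 0, 0], [16, 27, 0, 0, 0, 0], [16, 27, 0, 0, 0, 0], [16, 27, 0, 0, 0, 0], [12, 21, 0, 0, 0, 0], [7, 12, 0, 0, 0, 0], [3, 5, 0, 0, 0, 0], [0, 0, 0, 0, 0, 0], [0, 0, 0, 0, 0, 0], [0, 0, 0, 0, 0, 0]]}}

```text
clock: 19.87
tool_pos: [0.5368, -0.2478, 0.1546]
tool_rot: [-3.024, 0.85, 0.0]
ft_force: [-0.2, 0.4, -6.1]
gripper_width: 0.676
```

```bash
python3 - <<'E'
from h import *
print(delta([.537,-.2486,.027]))
p,d=arm.capture("scene"); save("f",p[150:,60:420])
E
```

```text
(array([  0.6,   0.6, 127.6]), 'jawdir deg', np.float64(-121.4), 'tilt z', array([-1.e-04,  4.e-04, -1.e+00]))
```

View pics/f.png

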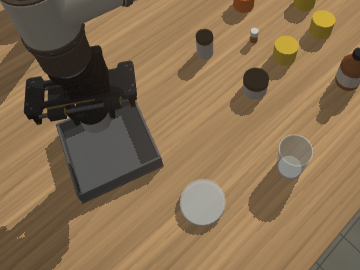

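The gripper holds the heavy tin above the tray, and the light tin is still standing at about (255,82) in the crop. Lowering now, slowly at the end.

{"name": "drive_tool", "arguments": {"series": [[0, 0, 15, 0, 0, 0], [0, 0, 25, 0, 0, 0], [0, 0, 25, 0, 0, 0], [0, 0, 25, 0, 0, 0], [0, 0, 15, 0, 0, 0], [0, 0, 10, 0, 0, 0], [0, 0, 6, 0, 0, 0], [0, 0, 3, 0, 0, 0], [0, 0, 0, 0, 0, 0], [0, 0, 0, 0, 0, 0], [0, 0, 0, 0, 0, 0]]}}

```text
clock: 20.83
tool_pos: [0.5379, -0.2489, 0.0318]
tool_rot: [-3.024, 0.851, -0.004]
ft_force: [-0.5, 0.3, -4.8]
gripper_width: 0.677
```

{"name": "drive_tool", "arguments": {"series": [[0, 0, 1, 0, 0, 0], [0, 0, 1, 0, 0, 0], [0, 0, 1, 0, 0, 0], [0, 0, 0, 0, 0, 0], [0, 0, 0, 0, 0, 0], [0, 0, 0, 0, 0, 0]]}}

```text
clock: 21.33
tool_pos: [0.537, -0.2488, 0.0275]
tool_rot: [3.024, -0.851, 0.0]
ft_force: [0.5, 0.6, -5.5]
gripper_width: 0.678
```

{"name": "drive_tool", "arguments": {"series": [[0, 0, 1, 0, 0, 0], [0, 0, 0.5, 0, 0, 0], [0, 0, 0, 0, 0, 0], [0, 0, 0, 0, 0, 0], [0, 0, 0, 0, 0, 0], [0, 0, 0, 0, 0, 0]]}}

```text
clock: 21.83
tool_pos: [0.537, -0.2488, 0.0261]
tool_rot: [3.024, -0.851, 0.0]
ft_force: [0.0, 1.1, -5.1]
gripper_width: 0.678
```

{"name": "drive_tool", "arguments": {"series": [[0, 0, 0.5, 0, 0, 0], [0, 0, 0.5, 0, 0, 0], [0, 0, 0, 0, 0, 0], [0, 0, 0, 0, 0, 0], [0, 0, 0, 0, 0, 0]]}}

```text
clock: 22.25
tool_pos: [0.5372, -0.2488, 0.0257]
tool_rot: [3.024, -0.851, 0.001]
ft_force: [-2.2, 1.6, 1.1]
gripper_width: 0.677
```

Contact at TCP z of about 0.0257. Releasing and rising.

{"name": "drive_tool", "arguments": {"series": [[0, 0, 0, 0, 0, 0], [0, 0, 0, 0, 0, 0], [0, 0, 0, 0, 0, 0], [0, 0, 0, 0, 0, 0], [0, 0, 0, 0, 0, 0], [0, 0, 0, 0, 0, 0]], "jaw": 1.0}}

```text
clock: 22.75
tool_pos: [0.5372, -0.2488, 0.0251]
tool_rot: [3.024, -0.851, 0.001]
ft_force: [0.1, -0.5, -0.3]
gripper_width: 0.981
```

{"name": "drive_tool", "arguments": {"series": [[0, 0, -8, 0, 0, 0], [0, 0, -15, 0, 0, 0], [0, 0, -25, 0, 0, 0], [0, 0, -30, 0, 0, 0], [0, 0, -30, 0, 0, 0], [0, 0, -20, 0, 0, 0], [0, 0, 0, 0, 0, 0], [0, 0, 0, 0, 0, 0]]}}

```text
clock: 23.42
tool_pos: [0.5378, -0.2488, 0.1551]
tool_rot: [-3.024, 0.851, -0.006]
ft_force: [-0.7, -0.5, -1.0]
gripper_width: 1.0
```

```bash
python3 - <<'E'
from h import *
print(arm.get_state()["tool_pos"],delta([.6538,.1009,.13]))
E
```

```text
[ 0.53775399 -0.24883147  0.15514459] (array([ -83.5, -358.9,   25.4]), 'jawdir deg', np.float64(-121.4), 'tilt z', array([ 4.1e-03, -6.0e-04, -1.0e+00]))
```

{"name": "drive_tool", "arguments": {"series": [[-3, -10, 0, 0, 0, 0], [-5, -22, 0, 0, 0, 0], [-8, -34, 0, 0, 0, 0], [-8, -36, 0, 0, 0, 0], [-8, -36, 0, 0, 0, 0], [-8, -36, 0, 0, 0, 0], [-8, -36, 0, 0, 0, 0], [-8, -36, 0, 0, 0, 0], [-8, -36, 0, 0, 0, 0], [-8, -34, 0, 0, 0, 0], [-7, -26, 0, 0, 0, 0], [-4, -16, 0, 0, 0, 0]]}}

```text
clock: 24.42
tool_pos: [0.6525, 0.1034, 0.151]
tool_rot: [3.024, -0.847, -0.004]
ft_force: [0.6, 0.8, -0.8]
gripper_width: 1.0
```

{"name": "drive_tool", "arguments": {"series": [[0, 0, 10, 0, 0, 0], [0, 0, 15, 0, 0, 0], [0, 0, 0, 0, 0, 0], [0, 0, 0, 0, 0, 0], [0, 0, 0, 0, 0, 0]]}}

```text
clock: 24.83
tool_pos: [0.6528, 0.099, 0.128]
tool_rot: [3.023, -0.853, -0.0]
ft_force: [0.3, -0.1, 0.7]
gripper_width: 1.001
```

```bash
python3 - <<'E'
from h import *
np.set_printoptions(precision=4,suppress=True)
print(delta([.6538,.1009,.020]))
p,d=arm.capture("top"); P,v,u=w_pts("top",d)
c=(.537,-.2486)
t=P[(np.hypot(*(P[:,:2]-c).T)<.05)&(abs(P[:,2]-.057)<.005)]
print(len(t),(t.max(0)+t.min(0))/2,t.mean(0),cv2.minAreaRect(t[:,:2].astype(np.float32)*1000))
s,d=arm.capture("scene"); P,v,u=w_pts("scene",d)
t=P[(np.hypot(*(P[:,:2]-c).T)<.05)&(abs(P[:,2]-.057)<.005)]
print(len(t),(t.max(0)+t.min(0))/2,t.mean(0),cv2.minAreaRect(t[:,:2].astype(np.float32)*1000))
arm.capture("wrist")
print([(round(r["score"],2),np.round(np.array(r["location"])*[560,420])) for r in arm.masks_of("wrist","tin_a")])
save("g",s)
E
```

```text
(array([ -0.1,  -2.3, 108. ]), 'jawdir deg', np.float64(-121.5), 'tilt z', array([-0.0005, -0.0006, -1.    ]))
800 [ 0.5364 -0.2487  0.057 ] [ 0.5363 -0.2486  0.0563] ((536.6471557617188, -249.33924865722656), (59.971702575683594, 60.20716857910156), 39.855770111083984)
595 [ 0.5353 -0.2485  0.0568] [ 0.5363 -0.2488  0.0561] ((535.5006103515625, -248.39260864257812), (59.8620491027832, 60.76316833496094), 73.04788970947266)
[(0.9, array([280., 213.])), (0.66, array([189., 318.]))]
```

View pics/g.png

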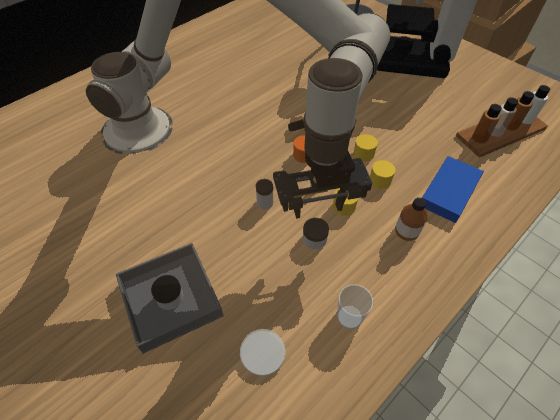

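The scene view shows the heavy tin upright at the tray centre (165,289) and the light tin at (316,234) under the gripper. Its measured top centre of (0.5364, -0.2487, 0.056) matches the release pose within 1 mm. Now I'll grip the light tin.

{"name": "drive_tool", "arguments": {"series": [[0, -2, 10, 0, 0, 0], [0, 0, 20, 0, 0, 0], [0, 0, 20, 0, 0, 0], [0, 0, 20, 0, 0, 0], [0, 0, 15, 0, 0, 0], [0, 0, 12, 0, 0, 0], [0, 0, 7, 0, 0, 0], [0, 0, 4, 0, 0, 0], [0, 0, 0, 0, 0, 0], [0, 0, 0, 0, 0, 0], [0, 0, 0, 0, 0, 0]]}}

```text
clock: 25.95
tool_pos: [0.6548, 0.1019, 0.0211]
tool_rot: [-3.023, 0.851, -0.003]
ft_force: [0.3, -0.2, 1.3]
gripper_width: 1.004
```

{"name": "drive_tool", "arguments": {"series": [[0, 0, 0, 0, 0, 0], [0, 0, 0, 0, 0, 0], [0, 0, 0, 0, 0, 0], [0, 0, 0, 0, 0, 0], [0, 0, 0, 0, 0, 0], [0, 0, 0, 0, 0, 0], [0, 0, 0, 0, 0, 0], [0, 0, 0, 0, 0, 0]], "jaw": 0.0}}

```text
clock: 26.62
tool_pos: [0.6538, 0.1015, 0.0202]
tool_rot: [3.024, -0.851, -0.0]
ft_force: [-1.1, -0.4, 1.7]
gripper_width: 0.69
```

{"name": "drive_tool", "arguments": {"series": [[0, 0, -5, 0, 0, 0], [0, 0, -15, 0, 0, 0], [0, 0, -25, 0, 0, 0], [0, 0, -30, 0, 0, 0], [0, 0, -30, 0, 0, 0], [0, 0, -30, 0, 0, 0], [0, 0, -15, 0, 0, 0], [0, 0, -10, 0, 0, 0], [0, 0, 0, 0, 0, 0], [0, 0, 0, 0, 0, 0], [0, 0, 0, 0, 0, 0]]}}

```text
clock: 27.53
tool_pos: [0.6527, 0.1015, 0.1776]
tool_rot: [3.022, -0.851, -0.006]
ft_force: [-0.6, -0.2, -3.6]
gripper_width: 0.689
```

```bash
python3 - <<'E'
from h import *
print(delta([.537,-.2488,.18]),arm.get_state()["tool_pos"])
E
```

```text
(array([ 84.2, 359.2,  -1.6]), 'jawdir deg', np.float64(-121.5), 'tilt z', array([-4.3e-03, -8.0e-04, -1.0e+00])) [0.65270374 0.10146257 0.177638  ]
```

{"name": "drive_tool", "arguments": {"series": [[2, 9, 0, 0, 0, 0], [4, 18, 0, 0, 0, 0], [6, 26, 0, 0, 0, 0], [7, 30, 0, 0, 0, 0], [7, 30, 0, 0, 0, 0], [7, 30, 0, 0, 0, 0], [7, 30, 0, 0, 0, 0], [7, 30, 0, 0, 0, 0], [7, 30, 0, 0, 0, 0], [7, 30, 0, 0, 0, 0], [7, 30, 0, 0, 0, 0], [6, 25, 0, 0, 0, 0]]}}

```text
clock: 28.53
tool_pos: [0.5486, -0.211, 0.1794]
tool_rot: [3.023, -0.854, -0.003]
ft_force: [0.6, -0.6, -2.9]
gripper_width: 0.691
```

{"name": "drive_tool", "arguments": {"series": [[5, 20, 0, 0, 0, 0], [3, 13, 0, 0, 0, 0], [2, 7, 0, 0, 0, 0], [0, 0, 0, 0, 0, 0], [0, 0, 0, 0, 0, 0], [0, 0, 0, 0, 0, 0], [0, 0, 0, 0, 0, 0], [0, 0, 0, 0, 0, 0], [0, 0, 0, 0, 0, 0]]}}

```text
clock: 29.28
tool_pos: [0.5392, -0.2468, 0.1801]
tool_rot: [-3.025, 0.849, -0.0]
ft_force: [-0.5, -0.8, -2.8]
gripper_width: 0.687
```

```bash
python3 - <<'E'
from h import *
for i in range(3):
    print(delta([.537,-.2488,.0757])); p,d=arm.capture("scene")
E
```

```text
(array([ -0.9,   2.9, 104.4]), 'jawdir deg', np.float64(-121.4), 'tilt z', array([ 1.e-04,  1.e-04, -1.e+00]))
(array([ -0.9,   2.7, 104.4]), 'jawdir deg', np.float64(-121.4), 'tilt z', array([ 0.,  0., -1.]))
(array([ -0.9,   2.6, 104.4]), 'jawdir deg', np.float64(-121.4), 'tilt z', array([ 0.,  0., -1.]))
```

Correcting by (-1, +2.5) mm and lowering to just above the heavy tin.

{"name": "drive_tool", "arguments": {"series": [[-1, 2.5, 10, 0, 0, 0], [0, 0, 20, 0, 0, 0], [0, 0, 20, 0, 0, 0], [0, 0, 18, 0, 0, 0], [0, 0, 12, 0, 0, 0], [0, 0, 8, 0, 0, 0], [0, 0, 6, 0, 0, 0], [0, 0, 3, 0, 0, 0], [0, 0, 0, 0, 0, 0], [0, 0, 0, 0, 0, 0], [0, 0, 0, 0, 0, 0], [0, 0, 0, 0, 0, 0]]}}

```text
clock: 30.43
tool_pos: [0.5373, -0.2493, 0.0839]
tool_rot: [-3.024, 0.851, -0.003]
ft_force: [-0.2, 0.5, -3.3]
gripper_width: 0.687
```

```bash
python3 - <<'E'
from h import *
print(delta([.537,-.2488,.0757]))
p,d=arm.capture("scene"); save("h",cv2.resize(p[220:360,90:250],None,fx=4,fy=4))
E
```

```text
(array([-0.5, -0.3,  8.2]), 'jawdir deg', np.float64(-121.4), 'tilt z', array([ 1.7e-03, -4.0e-04, -1.0e+00]))
```

View pics/h.png

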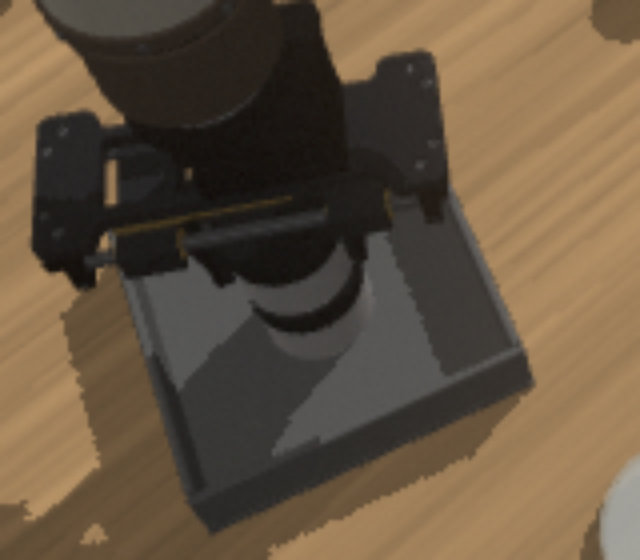

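The light tin is held directly above the heavy one (lower lid edge at about (310,315) in the crop) with a gap of a few millimetres, well aligned. Final gentle lowering.

{"name": "drive_tool", "arguments": {"series": [[0, 0, 2, 0, 0, 0], [0, 0, 2, 0, 0, 0], [0, 0, 1, 0, 0, 0], [0, 0, 1, 0, 0, 0], [0, 0, 0.5, 0, 0, 0], [0, 0, 0, 0, 0, 0], [0, 0, 0, 0, 0, 0], [0, 0, 0, 0, 0, 0], [0, 0, 0, 0, 0, 0]]}}

```text
clock: 31.23
tool_pos: [0.5368, -0.2492, 0.0766]
tool_rot: [3.024, -0.851, 0.0]
ft_force: [-0.1, -0.5, -2.0]
gripper_width: 0.69
```

{"name": "drive_tool", "arguments": {"series": [[0, 0, 0.5, 0, 0, 0], [0, 0, 0, 0, 0, 0], [0, 0, 0, 0, 0, 0], [0, 0, 0, 0, 0, 0], [0, 0, 0, 0, 0, 0]]}}

```text
clock: 31.65
tool_pos: [0.5368, -0.2492, 0.0762]
tool_rot: [3.024, -0.851, 0.0]
ft_force: [-0.1, 0.4, -0.9]
gripper_width: 0.691
```

{"name": "drive_tool", "arguments": {"series": [[0, 0, 0.4, 0, 0, 0], [0, 0, 0, 0, 0, 0], [0, 0, 0, 0, 0, 0], [0, 0, 0, 0, 0, 0], [0, 0, 0, 0, 0, 0]]}}

```text
clock: 32.07
tool_pos: [0.5369, -0.2492, 0.0762]
tool_rot: [3.024, -0.851, 0.001]
ft_force: [-1.0, 1.0, 3.8]
gripper_width: 0.69
```

Seated: a light 3.8 N push and z no longer falling. Releasing and rising.

{"name": "drive_tool", "arguments": {"series": [[0, 0, -0.2, 0, 0, 0], [0, 0, 0, 0, 0, 0], [0, 0, 0, 0, 0, 0], [0, 0, 0, 0, 0, 0], [0, 0, 0, 0, 0, 0], [0, 0, 0, 0, 0, 0]], "jaw": 1.0}}

```text
clock: 32.57
tool_pos: [0.5368, -0.2492, 0.0757]
tool_rot: [3.024, -0.851, -0.0]
ft_force: [0.6, -0.3, -0.0]
gripper_width: 0.984
```

{"name": "drive_tool", "arguments": {"series": [[0, 0, -5, 0, 0, 0], [0, 0, -10, 0, 0, 0], [0, 0, -20, 0, 0, 0], [0, 0, -25, 0, 0, 0], [0, 0, -25, 0, 0, 0], [0, 0, -15, 0, 0, 0], [0, 0, 0, 0, 0, 0]]}}

```text
clock: 33.15
tool_pos: [0.5393, -0.25, 0.1814]
tool_rot: [3.024, -0.85, 0.016]
ft_force: [-0.2, 0.4, 0.5]
gripper_width: 0.998
```

{"name": "drive_tool", "arguments": {"series": [[-10, -20, 0, 0, 0, 0], [-10, -30, 0, 0, 0, 0], [-10, -30, 0, 0, 0, 0], [-10, -30, 0, 0, 0, 0], [-10, -30, 0, 0, 0, 0], [-10, -30, 0, 0, 0, 0], [-10, -20, 0, 0, 0, 0], [0, 0, 0, 0, 0, 0], [0, 0, 0, 0, 0, 0], [0, 0, 0, 0, 0, 0]]}}

```text
clock: 33.98
tool_pos: [0.5758, -0.0508, 0.1757]
tool_rot: [3.024, -0.851, -0.001]
ft_force: [0.9, 0.5, 0.2]
gripper_width: 0.997
```

```bash
python3 - <<'E'
from h import *
np.set_printoptions(precision=4,suppress=True)
c=(.5368,-.249)
for cam in("top","scene"):
    p,d=arm.capture(cam); P,v,u=w_pts(cam,d)
    for z in(.106,):
        t=P[(np.hypot(*(P[:,:2]-c).T)<.06)&(abs(P[:,2]-z)<.005)]
        print(cam,len(t),t.mean(0),np.ptp(t,axis=0),(t.max(0)+t.min(0))/2)
save("i",cv2.resize(p[220:360,90:250],None,fx=4,fy=4)); print(arm.get_state()["clock"])
E
```

```text
top 894 [ 0.5358 -0.2486  0.1062] [0.0591 0.0613 0.0099] [ 0.5361 -0.2487  0.1059]
scene 650 [ 0.5365 -0.2495  0.106 ] [0.061  0.06   0.0095] [ 0.5352 -0.2492  0.1058]
34.0833
```

View pics/i.png

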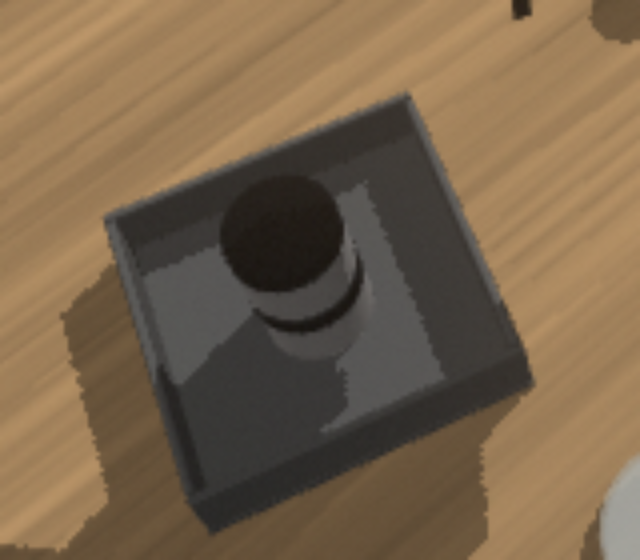

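The stack stands square in the tray. The top lid is at (283,233) in the crop, its height is 0.106 m, and it is centred within about 1 mm of the lower tin. Handing in.

```bash
python3 -c "
from h import *
print(arm.sign_off())"
```

```text
the job is handed in; nothing more can be done
None
```

The stack is standing in the tray with the heavier tin underneath, and I handed the job in at about 34 s on the clock, against the 72 s limit.

- **Weighing:** I lifted each tin clear of the bench before packing anything. The one at (0.545, 0.311) pulled about 5.9 N (0.6 kg) and the one at (0.653, 0.102) about 2.6 N (0.27 kg).
- **Packing:** I set the heavier tin on the tray floor at its centre. I then lowered the lighter one onto it, with a brief push of about 4 N as it seated, let go and moved the arm clear.
- **Last checks:** The top and scene cameras both put the upper lid at 0.106 m, as expected for two tins. Both cameras put its centre within about 1 mm of the lower tin. The last picture shows the stack upright and square, with the gripper away from it. The largest wrist force I read was about 6 N.

No check failed; the two cameras differed by about 1 mm, within the stated calibration. I gripped only the two tins. The last full view, taken before the lighter tin was moved, showed the look-alikes standing; I did not check them again at the end.

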